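Refill the toggle bin, fit its label and hold it pressed home

ROBOT

A 6-joint arm with a two-finger parallel gripper is mounted at the origin on the work surface. World frame = base frame: x ahead of the robot, y to its left, z up, the work surface at z = 0. Lengths are in m, angles in rad, forces in N, time in s.
With the tool pointing down it reaches from about 0.35 to 0.975 m from the base axis. Payload 4.9 kg.
Tool frame: the origin (TCP) lies where the fingers leave the gripper's body, on its centre line; the fingertips stand 73 mm ahead of it and the grasp point (between the pads) lies 54 mm ahead of it; z points along the fingers, y is the direction in which the jaws open and shut (so a half turn about z gives the same grasp; the last joint's range is limited). The gripper opens to 85 mm and grips with 20 to 120 N. Pads are 22 mm wide; open, the fingers measure 114 mm over their backs; the gripper's body (76 mm by 85 mm) begins 54 mm behind the grasp point. The pads swing forward as they close: fully open they stand 13 mm farther back than shut.
Start: joints at [-1.365, 0.053, 1.613, -0, 1.476, -0.119], TCP at [0.199, -0.592, 0.304] pointing down, gripper open.
Joint ranges: [-3.01, 3.01], [-1.01, 2.22], [0.06, 2.58], [-1.02, 4.17], [0.09, 2.62], [-3.14, 3.14]. Speed limits (rad/s): [2.57, 2.57, 3.14, 3.14, 3.14, 3.14].

INTERFACE

Orientations are given as a rotation vector (axis times angle).
In Python, from station import monitor, vision, workorder gives the robot as it stands.
- The arm moves only by the tool arm_command, never from a script. Its argument "rows" is text: rows parted by semicolons, each of 6 numbers parted by spaces: the shift along the world's x, y, z in mm, then the turn, a rotation vector about the world's x, y, z in degrees. In form: tx ty tz wx wy wz; .... A call has 1 to 12 rows; each row is the pose to reach, as a shift and turn from the pose measured when the call began; what a row does not reach only later rows make up. A row lasts 1/8 s, in which the tool goes at most 62.5 mm and 10.7 degrees, less where a joint would pass 70% of its speed; a pose out of reach is approached as far as the arm can. A call with a gripper value outside its range is refused whole. "jaw" is the opening, from 0 (shut) to 1 (fully open), set as the call begins (left out, the last holds). The fingers move at their own pace and stop on an object; "squeeze" is the grip in N (left out, the last holds). Time passes only in rows, so rows that repeat a pose let the fingers close. It gives the time, the measured TCP pose, the force and the opening at its end, in the units of the state.
- monitor.get_obs(): the state, without advancing time (a new reading comes with each control period).
- vision.get_image(name): name is "side" or "top" or "wrist"; returns a dict with "frame" (384x512x3 uint8, red, green, blue), "vfov" (degrees; the focal length in pixels is half the picture's height over the tangent of half this angle, whatever the lens; pixels are square), "cx", "cy" (the principal point, pixels), "R" (3x3) and "t" (3): a world point X has camera coordinates R X + t; the wrist camera has in their place "T_tool_cam" (4x4, takes a point from camera to tool coordinates, whose origin is the TCP and whose axes are the flange's). Camera axes: x right, y down, z forward; pixel columns grow to the right and rows downward; lengths in m; the calibration is good to about 2 mm. A picture is of the moment at which its call begins: read the wrist's pose just before it. There is no depth.
- workorder.finish_job(): hands the job in, once; it reports no verdict.
The state is a dict: "t": time; "q": joint angles; "dq": joint speeds; "effort": joint torques, N m; "tool_pos": TCP position; "tool_rot": TCP orientation; "contact_force": force on the tool from outside, world axes, zero at the start; "wrist_torque": the same for the moment, N m; "opening": finger opening in m.
Only numpy, scipy, OpenCV 4.12 (cv2) and the standard library are available. Lean on these libraries where they do the work, as an engineer would, in place of code of your own. Each camera call takes 0.05 s, during which the arm holds its last target. There are 200 camera calls.

TASK

Tip the tray of dark toggles into the empty bin on the hardware shelf, every one of them, and stand the tray back down flat on the bench. Then take the label holder from its stand and push it down behind the lip of the shelf's front channel, centred in front of that bin with its card facing out to the front, until it is fully home. Finish while still holding it pressed firmly down, so that I can pin it; leave the other things on the bench alone.

Things in the scene. Friction and masses are not known exactly. Their poses are not given: they have to be found in the camera images.
- tray: steel scoop tray with five dark toggles, 200 g empty. Origin: centre of its underside; x from grip to spout, z up. Pan x=-68 to 65 mm, 85 mm wide; side walls 34 mm high, back wall 42; floor 3 mm thick, flat to x=32 mm, then rising 18 degrees to the open spout, where the side walls (30 mm high) close in to 64 mm apart
- tray_grip (a point): middle of the tray's flat wooden grip, (-85, 0, 62) mm in the tray's frame. Grip 60 mm long, 32 wide (tray's y), 9 thick, leaning back 45 degrees: from the top of the back wall it runs up and away from the pan (tray's -x+z). Pinch it across its thickness, fingers pointing 45 degrees down towards the spout
- tray_spout (a point): middle of the tray's spout edge, at (65, 0, 14) mm in the tray's frame
- toggle0_c (a point): centre of a dark wooden barrel toggle, 34 mm long, 16 mm thick, 12 g, lying in the tray
- toggle1_c (a point): centre of a dark wooden barrel toggle, 34 mm long, 16 mm thick, 12 g, lying in the tray
- toggle2_c (a point): centre of a dark wooden barrel toggle, 34 mm long, 16 mm thick, 12 g, lying in the tray
- toggle3_c (a point): centre of a dark wooden barrel toggle, 34 mm long, 16 mm thick, 12 g, lying in the tray
- toggle4_c (a point): centre of a dark wooden barrel toggle, 34 mm long, 16 mm thick, 12 g, lying in the tray
- shelf: low plywood shelf, 200 mm deep (x), 370 wide (y), board top 30 mm above the bench; three orange bins stand on it. Origin: centre of its underside; -x is its front. Along the front edge an aluminium label channel, open on top: slot 7.5 mm wide, centre at x=-93 mm, floor 33 mm above the bench; its lips rise to 52 mm, then flare to 57 mm (mouth 17 mm wide). Bins begin 53 mm behind the slot
- channel_pad: thin black rubber strip along the whole floor of the label channel (7.5 x 370 x 3 mm), fixed, on which label holders stand. Origin: middle of its underside, 30 mm above the bench
- bin: the empty orange bin, without stock or label; may be any of the three. Origin: centre of its underside, 30 mm above the bench; axes as the shelf's. 130 mm deep (x), 114 wide (y), walls 3; front wall 60 mm high, back wall 105, side walls sloping between; inside, a chute floor slopes down to the front. Open on top
- label_spot (a point): the middle of the empty bin's place in the label channel: on the slot's floor, 118 mm in front of the bin's origin and 33 mm above the bench; axes as the shelf's. The other two bins, of the same size and 115 mm from middle to middle, have such holders already standing in the channel in front of them, tops 117 mm above the bench
- stand: dark wooden stand, fixed, 60 x 90 mm, 32 mm high, in whose 6 mm wide, 22 mm deep middle slot the label holder stands upright. Origin: centre of its underside
- label: white plastic label holder, 60 mm wide (y), 84 mm high, 35 g. Origin: middle of its foot's underside. The lower 28 mm is a tongue 5 mm thick (x from -2.5 to 2.5 mm); above it a pocket 9 mm thick (x from -5 to 4 mm). The card shows on its -x face, z is up
- label_c (a point): centre of the label holder's pocket, 56 mm above its foot: where to pinch it across its 9 mm thickness
- label_card (a point): middle of the label's card face, at (-5, 0, 56) mm in the label's frame
- glue: yellow glue bottle with a red cap, 42 mm across, 125 mm high. Bystander; origin at its underside
- edge_paint: small amber jar with a black lid, 44 mm across, 75 mm high. Bystander; origin at its underside
- thread: red spool of thread, 48 mm across, 60 mm high. Bystander; origin at its underside
- mallet: mallet lying down, white head 52 mm thick and 75 mm long at its +x end, wooden handle, 230 mm long in all. Bystander; origin at its underside
- burnisher: wooden burnishing block, 100 x 45 x 22 mm. Bystander; origin at its underside
Not all that is in view belongs to the job. There is more than one size of the tray; the one meant has the size given above. There is more than one size of the label; the job needs the middle-sized.

How it is judged:
By the outcome, as a careful person would: the job done as asked, in the order asked, and still so for the second after the job is handed in, while the arm keeps its last pose, push and grip.
It also fails if it takes over 70 s, if anything falls off the work surface, if the arm or the gripper's body presses on something with over 40 N, if the wrist force passes 120 N, or if a joint passes its speed limit or range.

## Working session

There is one attempt and no reset: what is moved stays moved. The work goes in short steps, Python scripts to look and compute and a tool call to move; the robot and the scene stay as the last step left them, time stands still between calls to the robot, and variables do not carry over. Pictures are saved under pics/ and viewed, about 8 in all and at most 12, crops included, and the job is handed in when it is done.

Besides the shell and the picture viewer there is one more tool, called as name(argument=value, ...) on one line, values as JSON. arm_command: Moves the arm, as the interface text tells. Its arguments: {"type":"object","properties":{"rows":{"type":"string"},"jaw":{"type":"number"},"squeeze":{"type":"number"}},"required":["rows"]}

```bash
mkdir -p pics; ls; cat > h.py <<'E'
import numpy as np, cv2, json
from scipy.spatial.transform import Rotation as Ro
from station import monitor, vision, workorder
def f_of(d): return d["frame"].shape[0]/2/np.tan(np.radians(d["vfov"])/2)
def grab(n,save=None):
    o=monitor.get_obs(); d=vision.get_image(n)
    if n=="wrist":
        T=np.eye(4);T[:3,:3]=Ro.from_rotvec(o["tool_rot"]).as_matrix();T[:3,3]=o["tool_pos"]
        W=T@np.array(d["T_tool_cam"]); d["R"]=W[:3,:3].T; d["t"]=-W[:3,:3].T@W[:3,3]
    if save: cv2.imwrite("pics/"+save,cv2.cvtColor(d["frame"],cv2.COLOR_RGB2BGR)); np.save("pics/"+save+".npy",d,allow_pickle=True)
    return d
def load(s): return np.load("pics/"+s+".npy",allow_pickle=True).item()
def plane(d,u,v,z):
    R=np.array(d["R"]);t=np.array(d["t"]);c=-R.T@t
    r=R.T@np.array([(u-d["cx"])/f_of(d),(v-d["cy"])/f_of(d),1]); return c+r*(z-c[2])/r[2]
def proj(d,X):
    p=np.array(d["R"])@np.array(X)+np.array(d["t"]); return p[:2]/p[2]*f_of(d)+[d["cx"],d["cy"]]
def tri(obs):
    A=np.zeros((3,3));b=np.zeros(3)
    for d,u,v in obs:
        R=np.array(d["R"]);c=-R.T@np.array(d["t"]);r=R.T@np.array([(u-d["cx"])/f_of(d),(v-d["cy"])/f_of(d),1]);r/=np.linalg.norm(r)
        P=np.eye(3)-np.outer(r,r);A+=P;b+=P@c
    return np.linalg.solve(A,b)
E
python3 - <<'E'
from h import *
print(monitor.get_obs())
for n in("top","side","wrist"):
    d=grab(n,n+"0.png"); print(n,d["vfov"],d["cx"],d["cy"],"cam",-np.array(d["R"]).T@np.array(d["t"]),np.round(d["R"],3).tolist(), d.keys())
a=[cv2.imread(f"pics/{n}0.png") for n in("top","side")]
cv2.imwrite("pics/top0b.png",cv2.resize(a[0],(800,600),interpolation=cv2.INTER_CUBIC))
cv2.imwrite("pics/side0b.png",cv2.resize(a[1],(800,600),interpolation=cv2.INTER_CUBIC))
E
```

```text
pics
{'t': 0.0, 'q': array([-1.36499977e+00,  5.33541887e-02,  1.61427352e+00,  6.10788669e-06,
        1.47598386e+00, -1.18990706e-01]), 'dq': array([-0.00028189, -0.0022818 , -0.00179074, -0.00104185,  0.00016041,
       -0.00039502]), 'effort': array([-1.38018868e-04, -3.93672216e+01, -3.70179248e+01, -9.43053533e-05,
        6.96838993e-03,  1.62479847e-05]), 'tool_pos': array([ 0.19935359, -0.59186427,  0.30267675]), 'tool_rot': array([-3.09826847e+00, -5.07608178e-01,  1.27976653e-04]), 'contact_force': array([ 0.96508296, -0.14325304,  0.47492285]), 'wrist_torque': array([0.04884739, 0.04335146, 0.00693919]), 'opening': 0.08529089212900628}
top 48.72453368242614 258.11883132213416 190.9189652526427 cam [0.43920702 0.00785858 1.21752055] [[-0.026, -1.0, -0.016], [-0.998, 0.027, -0.056], [0.056, 0.014, -0.998]] dict_keys(['frame', 'vfov', 'cx', 'cy', 'R', 't'])
side 45.218608608425846 247.96453751390885 191.09624176795336 cam [0.2675654  1.0987051  0.96037094] [[-0.978, -0.207, 0.009], [-0.136, 0.611, -0.78], [0.156, -0.764, -0.626]] dict_keys(['frame', 'vfov', 'cx', 'cy', 'R', 't'])
wrist 66.71100948207793 262.3608527944435 194.91348412338363 cam [ 0.26370158 -0.5707971   0.37374286] [[0.32, -0.947, -0.003], [-0.913, -0.309, 0.266], [-0.253, -0.083, -0.964]] dict_keys(['frame', 'vfov', 'cx', 'cy', 'T_tool_cam', 'R', 't'])
```

View pics/top0b.png

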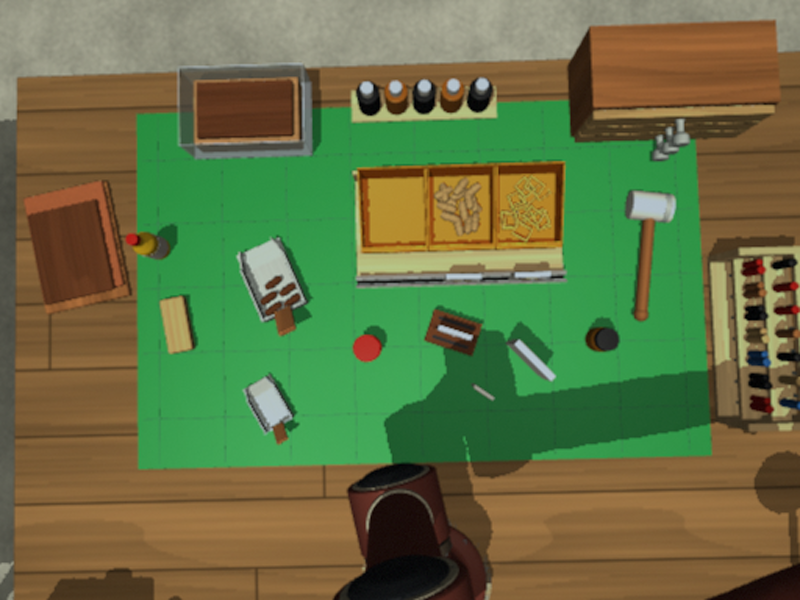

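View pics/side0b.png

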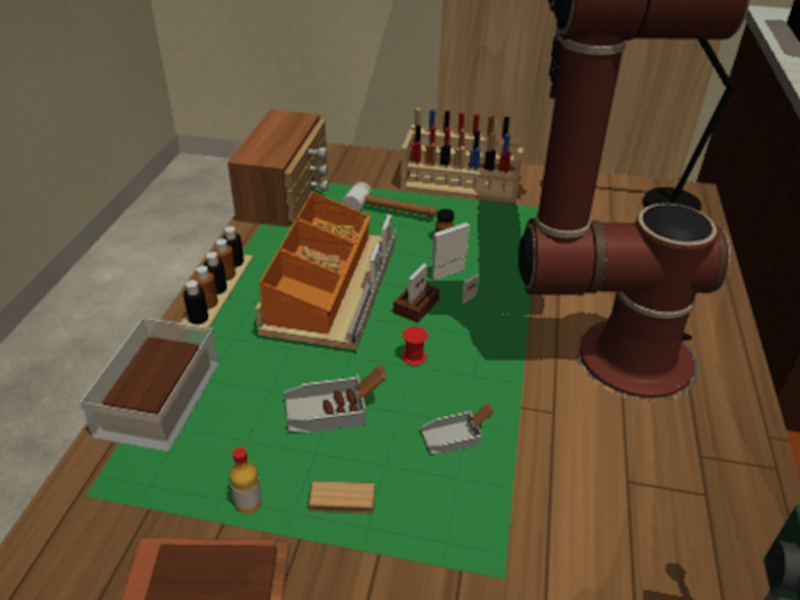

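The top view (800×600) shows the toggle tray at (270,280) with its grip at (286,320). The empty bin is the left one at (393,207), the stand with a label is at (455,332), and other labels lie at (530,360) and (483,392). The small empty tray is at (270,405). The side view agrees.

```bash
python3 - <<'E'
from h import *
d=load("top0.png");s=load("side0.png")
k=.64
for n,u,v,z in[("grip",286,318,.062),("spoutL",240,257,.044),("spoutR",273,238,.044),("backL",262,318,.04),("backR",302,302,.04),
 ("binFL",361,245,.09),("binFR",426,248,.09),("binBL",362,167,.135),("binBR",427,166,.135),("shelfFL",357,286,.057),("shelfFR",565,281,.057),
 ("labtopL",439,327,.09),("labtopR",473,338,.09),("standBL",433,310,.032),("st2",481,320,.032),("st3",474,354,.032),("st4",426,342,.032),("spool",367,347,.06),("glue",133,240,.12),("bigL",513,342,.1),("bigR",552,378,.1)]:
    print(n,np.round(plane(d,u*k,v*k,z)*1e3))
print("cross-check label top tri",tri([(d,456*k,332*k),(s,418*k,268*k)]), "grip",tri([(d,286*k,318*k),(s,372*k,381*k)]))
o=cv2.resize(d["frame"][90:300,140:380,::-1],(800,700),interpolation=cv2.INTER_CUBIC)[:600]
cv2.imwrite("pics/crop1.png",o)
E
```

```text
grip [476. 230.  62.]
spoutL [587. 314.  44.]
spoutR [620. 255.  44.]
backL [477. 277.  40.]
backR [504. 205.  40.]
binFL [596.  94.  90.]
binFR [588. -17.  90.]
binBL [720.  86. 135.]
binBR [718. -22. 135.]
shelfFL [529. 105.  57.]
shelfFR [ 527. -260.   57.]
labtopL [452. -36.  90.]
labtopR [432. -93.  90.]
standBL [484. -28.  32.]
st2 [ 464. -113.   32.]
st3 [403. -99.  32.]
st4 [427. -14.  32.]
spool [421.  90.  60.]
glue [611. 474. 120.]
bigL [ 424. -159.  100.]
bigR [ 362. -221.  100.]
cross-check label top tri [ 0.44261027 -0.06369304  0.09837236] grip [0.47298164 0.230221   0.05958766]
```

View pics/crop1.png

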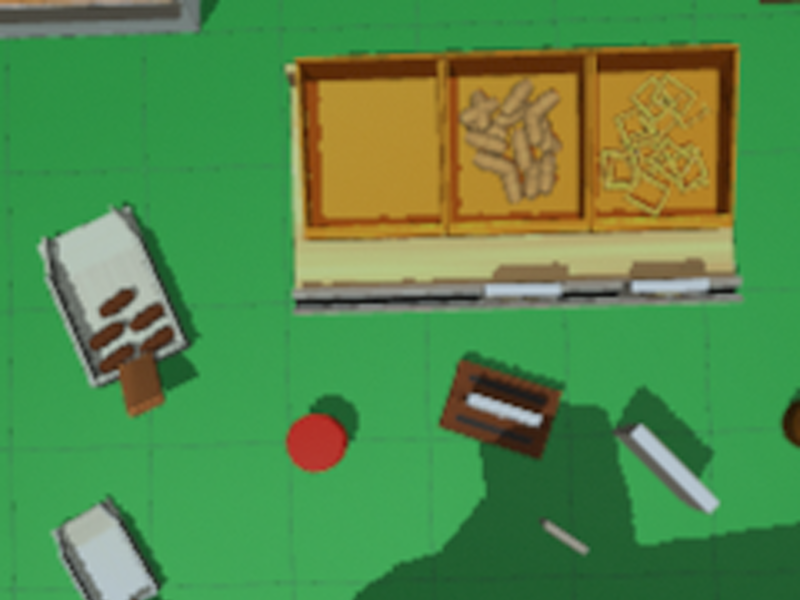

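The crop shows the tray's grip at (142,385), its spout corners at (42,240) and (127,207), the empty bin's opening at about (372,145), and the label in the stand's middle slot at (505,408). Its width and height fit the given size. Next I move to a vantage point for the wrist camera.

arm_command(rows="50 90 30 0 0 8; 80 150 60 0 0 16; 100 205 90 0 0 24; 125 260 97 0 0 32; 150 315 97 0 0 40; 175 370 97 0 0 48; 205 425 97 0 0 51; 230 480 97 0 0 51; 255 530 97 0 0 51; 271 562 97 0 0 51; 271 562 97 0 0 51; 271 562 97 0 0 51", jaw=0.45, squeeze=80)

```text
t: 1.65
tool_pos: [0.4704, -0.0295, 0.3995]
tool_rot: [-2.576, -1.795, 0.003]
contact_force: [0.1, -0.0, -0.8]
opening: 0.0385
```

```bash
python3 - <<'E'
from h import *
o=monitor.get_obs();print(o["t"],o["tool_pos"],o["tool_rot"],o["q"])
d=grab("wrist","w1.png")
cv2.imwrite("pics/w1b.png",cv2.resize(d["frame"][:,:,::-1],(800,600),interpolation=cv2.INTER_CUBIC))
E
```

```text
1.65 [ 0.4703852  -0.02946525  0.39953867] [-2.57648101 -1.79454264  0.0028108 ] [-2.20588364e-01 -3.61128476e-01  1.82563963e+00 -1.42047475e-04
  1.67957737e+00  1.33434159e-01]
```

View pics/w1b.png

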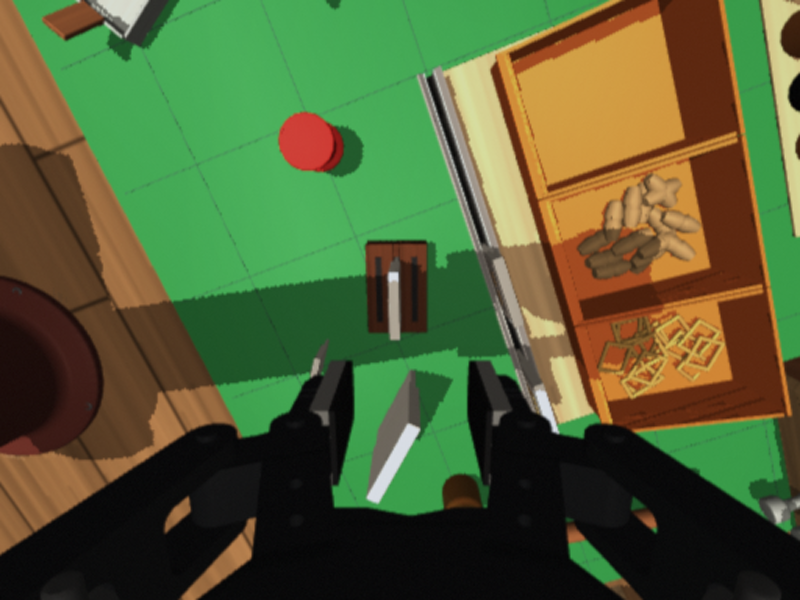

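The wrist view shows the stand at x 367–427, y 242–332, the label's top edge running from (393,272) to (396,338), the channel from (430,74) to (550,430), and the empty bin's front corners at (497,57) and (545,200).

```bash
python3 - <<'E'
from h import *
d=load("w1.png");k=.64
for n,u,v,z in[("binFL",497,57,.09),("binF12",542,201,.09),("binF23",570,322,.09),("binFR",598,428,.09),("lipF",420,75,.057),("lipB",437,69,.057),("lipF2",497,301,.057),("lipB2",512,285,.057),
 ("labT1",394,272,.094),("labT2",395,339,.094),("s1",367,242,.032),("s2",427,242,.032),("s3",427,332,.032),("s4",367,332,.032),("spool",305,141,.06)]:
    print(n,np.round(plane(d,u*k,v*k,z)*1e3,1))
# red spool check + zoom crop
f=d["frame"][:,:,::-1]
a=cv2.resize(f[140:230,220:290],(466,600),interpolation=cv2.INTER_CUBIC)
b=cv2.resize(f[30:210,255:365],(334,546),interpolation=cv2.INTER_CUBIC)
o=np.zeros((600,800,3),np.uint8);o[:,:466]=a;o[:546,466:]=b
cv2.imwrite("pics/crop2.png",o)
E
```

```text
binFL [585.5  94.2  90. ]
binF12 [588.3 -19.6  90. ]
binF23 [ 583.  -127.7   90. ]
binFR [ 580.8 -237.5   90. ]
lipF [529.7 108.6  57. ]
lipB [544.4 108.   57. ]
lipF2 [531.8 -98.1  57. ]
lipB2 [549.5 -88.2  57. ]
labT1 [454.8 -32.4  94. ]
labT2 [434.5 -88.4  94. ]
s1 [434.3  -6.8  32. ]
s2 [488.4 -26.7  32. ]
s3 [ 457.7 -112.7   32. ]
s4 [400.6 -91.7  32. ]
spool [420.3  93.8  60. ]
```

View pics/crop2.png

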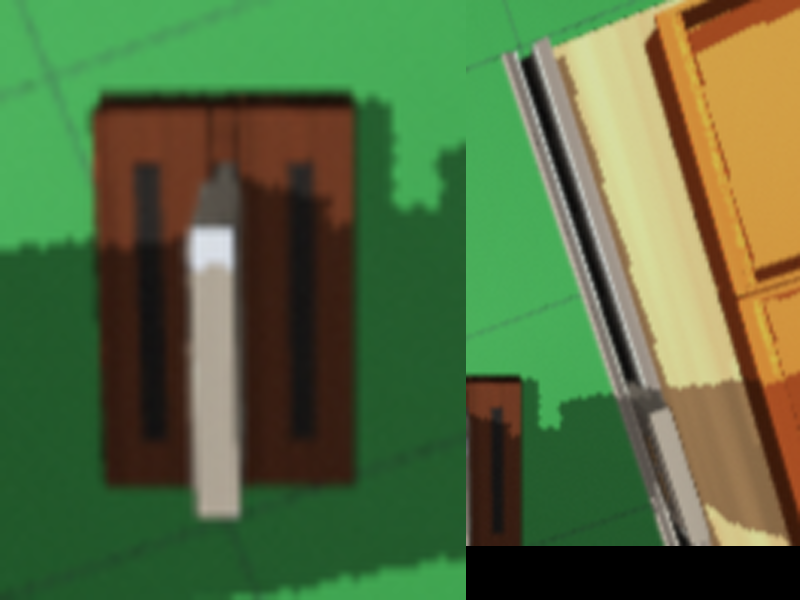

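arm_command(rows="10 50 0 0 0 8; 20 105 -10 0 0 17; 35 160 -20 0 0 26; 50 220 -30 0 0 35; 60 270 -30 0 0 41; 60 270 -30 0 0 41; 60 270 -30 0 0 41")

```text
t: 2.58
tool_pos: [0.5306, 0.2379, 0.3696]
tool_rot: [-1.791, -2.58, 0.005]
contact_force: [0.5, -0.2, 0.5]
opening: 0.0384
```

```bash
python3 - <<'E'
from h import *
d=grab("wrist","w2.png");s=load("side0.png")
o=np.zeros((600,800,3),np.uint8)
o[:384,:512]=d["frame"][:,:,::-1]
o[:384,512:]=cv2.resize(s["frame"][130:230,220:295,::-1],(288,384),interpolation=cv2.INTER_CUBIC)
cv2.imwrite("pics/w2b.png",o)
E
```

```text
(no output)
```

View pics/w2b.png

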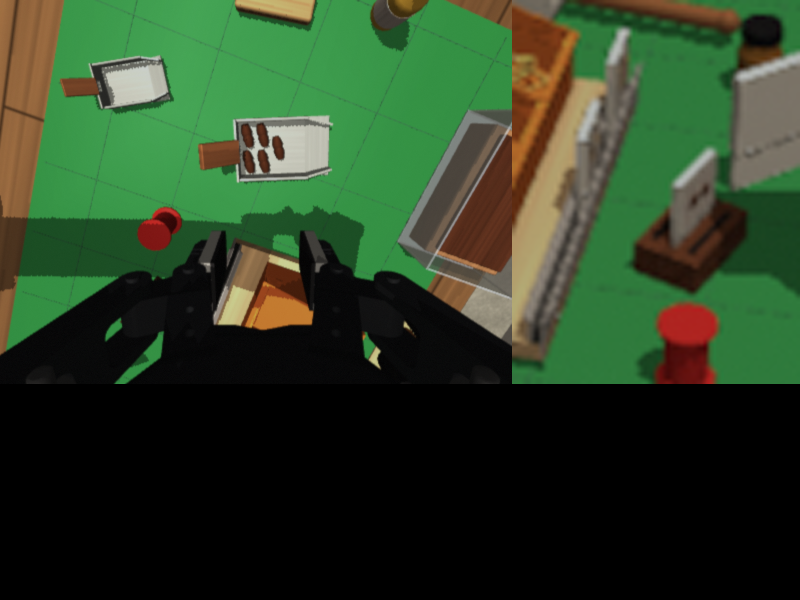

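The wrist view shows the tray with five toggles: spout corners at (329,119) and (330,173), back corners at (235,118) and (238,181), grip end at (201,156). In the side crop, the stand label shows its marked card on the face turned to the robot and the left.

```bash
python3 - <<'E'
from h import *
d=load("w2.png")
P={}
for n,u,v,z in[("spL",329,119,.044),("spR",330,173,.041),("bL",236,119,.038),("bR",238,181,.038),("gripEndT",200.5,143,.083),("gripEndB",202,168,.083),("gripBaseT",238,140,.041),("gripBaseB",240,167,.041)]:
    P[n]=plane(d,u,v,z)*1e3;print(n,np.round(P[n],1))
ax=(P["spL"]+P["spR"]-P["bL"]-P["bR"])/2; yaw=np.degrees(np.arctan2(ax[1],ax[0]));print("yaw,len",yaw,np.hypot(*ax[:2]))
e=(P["gripEndT"]+P["gripEndB"])/2;b=(P["gripBaseT"]+P["gripBaseB"])/2
print("grip mid",(e+b)/2,"grip yaw",np.degrees(np.arctan2(*(b-e)[1::-1])))
# mask-based minAreaRect of the grip wood & tray white
f=d["frame"];hsv=cv2.cvtColor(f,cv2.COLOR_RGB2HSV)
m=((hsv[...,1]<60)&(hsv[...,2]>90)).astype(np.uint8)*255;m[:100]=0;m[200:]=0;m[:,:180]=0;m[:,350:]=0
c=max(cv2.findContours(m,0,2)[0],key=cv2.contourArea);print("pan rect",cv2.minAreaRect(c))
E
```

```text
spL [591.  325.6  44. ]
spR [622.6 259.8  41. ]
bL [476.  282.5  38. ]
bR [506.5 203.3  38. ]
gripEndT [448.5 242.8  83. ]
gripEndB [459.3 214.2  83. ]
gripBaseT [487.8 257.6  41. ]
gripBaseB [502.5 223.8  41. ]
yaw,len 23.315713971969714 125.83297253094825
grip mid [474.53521875 234.60018579  62.        ] grip yaw 16.48749257105034
pan rect ((283.3462829589844, 148.1194305419922), (63.24177551269531, 99.00923156738281), 87.99044799804688)
```

arm_command(rows="-30 -10 0 3 -8.5 0.3; -65 -20 -10 6.5 -17 0.6; -100 -30 -40 10 -25.5 0.9; -131 -35 -80 13 -34 1.2; -131 -35 -120 16.3 -41.9 1.4; -131 -35 -150 16.3 -41.9 1.4; -131 -35 -150 16.3 -41.9 1.4")

```text
t: 3.5
tool_pos: [0.3983, 0.201, 0.2162]
tool_rot: [1.442, 2.127, 0.871]
contact_force: [-0.2, 0.6, -0.5]
opening: 0.038
```

```bash
cat > st.py <<'E'
from h import *
def st():
    o=monitor.get_obs();R=Ro.from_rotvec(o["tool_rot"]).as_matrix()
    print("t",round(o["t"],2),"tcp",np.round(o["tool_pos"]*1e3,1),"z",np.round(R[:,2],3),"y",np.round(R[:,1],3),"F",np.round(o["contact_force"],1),"op",round(o["opening"]*1e3,1),"q",np.round(o["q"],2));return o,R
if __name__=="__main__": st()
E
python3 st.py
```

```text
t 3.5 tcp [398.3 201.  216.2] z [ 0.651  0.26  -0.713] y [0.662 0.264 0.701] F [-0.2  0.6 -0.5] op 38.0 q [ 0.26 -0.77  2.48  0.14  0.66 -0.19]
```

arm_command(rows="1 1 -25 0 0 0; 2 2 -50 0 0 0; 2 2 -73 0 0 0; 2 2 -73 0 0 0")

```text
t: 4.0
tool_pos: [0.4007, 0.2025, 0.1434]
tool_rot: [1.444, 2.127, 0.869]
contact_force: [0.6, 1.0, 0.1]
opening: 0.0384
```

```bash
python3 - <<'E'
from st import *
st(); d=grab("wrist","w3.png"); cv2.imwrite("pics/w3b.png",d["frame"][:,:,::-1])
E
```

```text
t 4.0 tcp [400.7 202.5 143.4] z [ 0.651  0.259 -0.714] y [0.664 0.263 0.7  ] F [0.6 1.  0.1] op 38.4 q [ 0.26 -0.62  2.53  0.18  0.46 -0.24]
```

View pics/w3b.png

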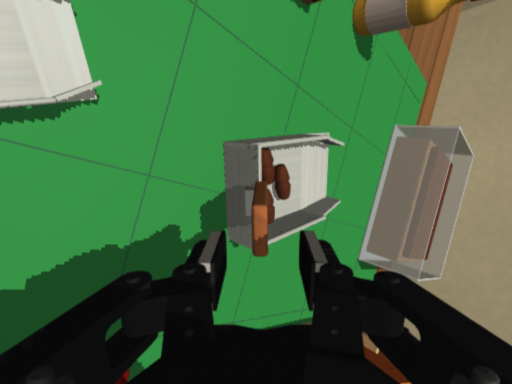

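The grip, seen edge-on at (260,220), lies centred between the fingers (226–300). Advancing to pinch it.

arm_command(rows="13 5 -14 0 0 0; 26 10 -28 0 0 0; 39 16 -43 0 0 0; 39 16 -43 0 0 0")

```text
t: 4.55
tool_pos: [0.442, 0.219, 0.1033]
tool_rot: [1.443, 2.124, 0.873]
contact_force: [0.0, 0.6, -0.5]
opening: 0.0384
```

arm_command(rows="0 0 0 0 0 0; 0 0 0 0 0 0; 0 0 0 0 0 0; 0 0 0 0 0 0", jaw=0, squeeze=100)

```text
t: 5.05
tool_pos: [0.4414, 0.2188, 0.103]
tool_rot: [1.443, 2.125, 0.872]
contact_force: [0.3, 0.5, -2.6]
opening: 0.0076
```

```bash
python3 - <<'E'
from st import *
st(); d=grab("wrist","w4.png"); cv2.imwrite("pics/w4b.png",d["frame"][:,:,::-1])
E
```

```text
t 5.05 tcp [441.4 218.8 103. ] z [ 0.653  0.259 -0.712] y [0.662 0.262 0.702] F [ 0.3  0.5 -2.6] op 7.6 q [ 0.28 -0.33  2.43  0.26  0.27 -0.32]
```

View pics/w4b.png

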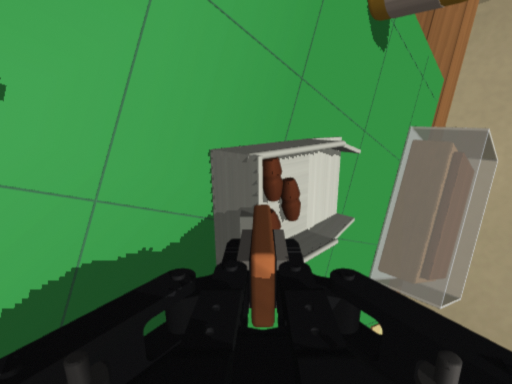

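The pads hold the grip at (262,265), and the opening reads 7.6 mm. I lift it level, then carry it to the bin while turning 22° clockwise.

arm_command(rows="0 0 8 0 0 0; 0 0 30 0 0 0; 0 0 60 0 0 0; 0 0 90 0 0 0; 0 0 115 0 0 0; 0 0 125 0 0 0; 0 0 125 0 0 0")

```text
t: 5.98
tool_pos: [0.4416, 0.2189, 0.2286]
tool_rot: [1.442, 2.124, 0.873]
contact_force: [0.5, -0.4, -3.3]
opening: 0.0075
```

```bash
python3 st.py
```

```text
t 5.97 tcp [441.6 218.9 228.6] z [ 0.653  0.26  -0.711] y [0.661 0.262 0.703] F [ 0.5 -0.4 -3.3] op 7.5 q [ 0.28 -0.59  2.37  0.12  0.6  -0.17]
```

The added weight is about 2.6 N, as expected for the tray plus toggles.

arm_command(rows="0 -8 0 0 0 -1; 1 -28 0 0 0 -3; 2 -53 0 0 0 -6; 3 -80 0 0 0 -10; 5 -107 0 0 0 -14; 7 -134 0 0 0 -17; 9 -158 0 0 0 -20; 10 -174 0 0 0 -21.7; 10 -180 0 0 0 -21.7; 10 -180 0 0 0 -21.7")

```text
t: 7.22
tool_pos: [0.4513, 0.0386, 0.2276]
tool_rot: [1.766, 1.763, 0.723]
contact_force: [0.6, 0.9, -4.0]
opening: 0.0076
```

```bash
python3 - <<'E'
from st import *
st(); d=grab("wrist","w5.png");t=grab("top","top1.png")
o=np.zeros((600,800,3),np.uint8);o[:384,:512]=d["frame"][:,:,::-1];o[:384,512:]=cv2.resize(t["frame"][85:215,200:297,::-1],(288,384),interpolation=cv2.INTER_CUBIC)
s=grab("side","side1.png");o[384:,:288]=cv2.resize(s["frame"][100:250,130:330,::-1],(288,216))
cv2.imwrite("pics/w5b.png",o)
E
```

```text
t 7.22 tcp [451.3  38.6 227.6] z [ 0.702 -0.001 -0.712] y [ 0.712 -0.002  0.702] F [ 0.6  0.9 -4. ] op 7.6 q [-0.12 -0.76  2.46  0.13  0.67 -0.18]
```

View pics/w5b.png

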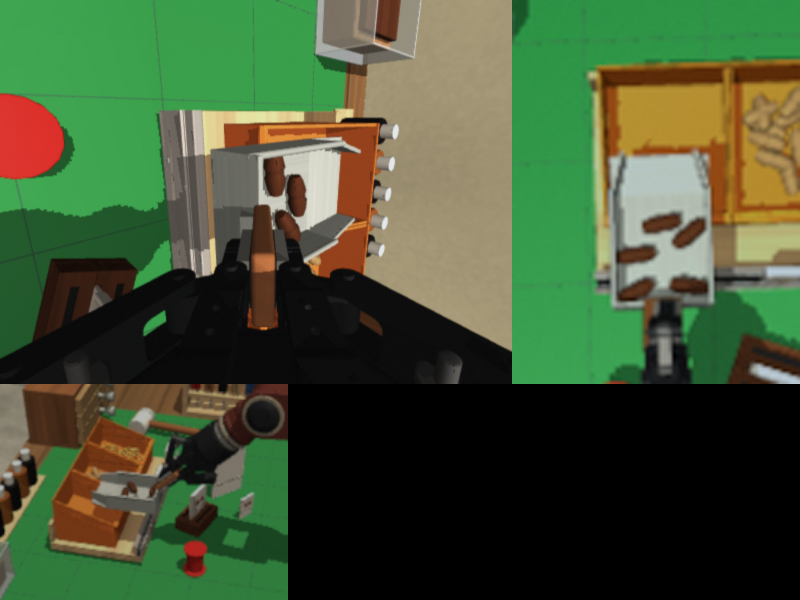

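The tray is level with five toggles in it. Its spout is inside the empty bin's opening in the top crop (bin 600–730, tray 610–712). Pouring about the spout.

arm_command(rows="9 0 13 0 5 0; 20 0 26 0 10 0; 33 0 38 0 15 0; 46 0 49 0 20 0; 61 0 58 0 25 0; 76 0 67 0 30 0; 92 0 74 0 35 0; 109 0 80 0 40 0; 126 0 86 0 45 0; 143 0 92 0 50 0; 161 0 95 0 55 0; 179 0 98 0 60 0")

```text
t: 8.88
tool_pos: [0.632, 0.0401, 0.3266]
tool_rot: [-2.078, -2.079, 0.28]
contact_force: [-0.3, 0.4, -3.1]
opening: 0.008
```

```bash
python3 st.py
```

```text
t 8.88 tcp [632.   40.1 326.6] z [-0.264 -0.    -0.964] y [ 0.964  0.001 -0.264] F [-0.3  0.4 -3.1] op 8.0 q [-0.05  0.19  1.44 -0.01  1.78 -0.05]
```

arm_command(rows="17 0 0 0 5 0; 35 0 0 0 10 0; 54 0 -2 0 15 0; 54 0 -2 0 15 0; 54 0 -2 0 15 0; 54 0 -2 0 15 0; 54 0 -2 0 15 0")

```text
t: 9.75
tool_pos: [0.6857, 0.0402, 0.3258]
tool_rot: [-1.924, -1.926, 0.519]
contact_force: [-0.2, -0.5, -2.0]
opening: 0.0076
```

```bash
python3 - <<'E'
from st import *
st(); d=grab("wrist","w6.png");t=grab("top","top2.png");s=grab("side","side2.png")
def dark(d,name):
    h=cv2.cvtColor(d["frame"],cv2.COLOR_RGB2HSV);print(name,h.shape)
o=np.zeros((600,800,3),np.uint8);o[:384,:512]=d["frame"][:,:,::-1];o[:384,512:]=cv2.resize(t["frame"][85:215,200:297,::-1],(288,384),interpolation=cv2.INTER_CUBIC)
o[384:,:432]=cv2.resize(s["frame"][110:210,130:330,::-1],(432,216))
cv2.imwrite("pics/w6b.png",o)
E
```

```text
t 9.75 tcp [685.7  40.2 325.8] z [-0.503 -0.    -0.864] y [ 0.864  0.001 -0.503] F [-0.2 -0.5 -2. ] op 7.6 q [-0.04  0.44  1.17 -0.02  2.06 -0.05]
```

The force has fallen to about 2 N, the weight of the empty tray. Now I tilt back to level.

arm_command(rows="-18 0 2 0 -5 0; -45 0 2 0 -12.5 0; -81 0 -2 0 -22.5 0; -115 0 -12 0 -32.5 0; -148 0 -26 0 -42.5 0; -179 0 -43 0 -52.5 0; -206 0 -63 0 -62.5 0; -228 0 -88 0 -72 0; -233 0 -96 0 -75 0; -233 0 -96 0 -75 0; -233 0 -96 0 -75 0")

```text
t: 11.28
tool_pos: [0.4535, 0.0399, 0.231]
tool_rot: [1.761, 1.762, 0.726]
contact_force: [0.1, 1.1, -1.6]
opening: 0.0077
```

```bash
python3 st.py
```

```text
t 11.28 tcp [453.5  39.9 231. ] z [ 0.705 -0.    -0.709] y [0.709 0.001 0.705] F [ 0.1  1.1 -1.6] op 7.7 q [-0.11 -0.75  2.45  0.13  0.67 -0.18]
```

arm_command(rows="-2 25 0 0 0 4; -4 60 0 0 0 8; -6 95 0 0 0 13; -8 130 0 0 0 17; -10 160 0 0 0 20; -12 179 0 0 0 21.8; -12 179 -30 0 0 21.8; -12 179 -65 0 0 21.8; -12 179 -100 0 0 21.8; -12 179 -115 0 0 21.8; -12 179 -121 0 0 21.8; -12 179 -121 0 0 21.8")

```text
t: 12.78
tool_pos: [0.4426, 0.2193, 0.111]
tool_rot: [1.437, 2.124, 0.876]
contact_force: [-0.1, 0.9, -2.2]
opening: 0.0078
```

```bash
python3 - <<'E'
from st import *
st(); t=grab("top","top3.png")
o=np.zeros((600,800,3),np.uint8);o[:,:500]=cv2.resize(t["frame"][85:205,215:315,::-1],(500,600),interpolation=cv2.INTER_CUBIC)
s=load("side2.png");o[:300,500:]=cv2.resize(s["frame"][110:210,150:250,::-1],(300,300),interpolation=cv2.INTER_CUBIC)
s=grab("side","side3.png");o[300:,500:]=cv2.resize(s["frame"][190:290,150:250,::-1],(300,300),interpolation=cv2.INTER_CUBIC)
cv2.imwrite("pics/t3b.png",o)
E
```

```text
t 12.78 tcp [442.6 219.3 111. ] z [ 0.655  0.262 -0.709] y [0.658 0.264 0.705] F [-0.1  0.9 -2.2] op 7.8 q [ 0.28 -0.35  2.43  0.25  0.29 -0.32]
```

View pics/t3b.png

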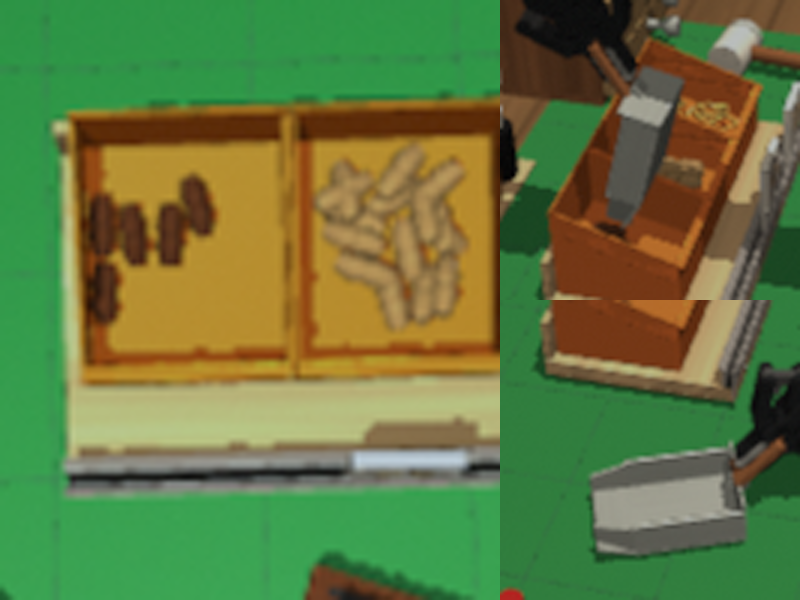

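All five dark toggles are in the empty bin, at crop points (105,225), (133,235), (172,235), (197,205) and (105,290), and the tray is empty. Setting the tray down.

arm_command(rows="0 0 -3 0 0 0; 0 0 -5 0 0 0; 0 0 -7 0 0 0; 0 0 -7.5 0 0 0; 0 0 -7.5 0 0 0")

```text
t: 13.5
tool_pos: [0.4427, 0.2193, 0.1041]
tool_rot: [1.436, 2.123, 0.877]
contact_force: [1.0, 0.9, -2.1]
opening: 0.0076
```

```bash
python3 st.py
```

```text
t 13.5 tcp [442.7 219.3 104.1] z [ 0.656  0.262 -0.708] y [0.657 0.264 0.706] F [ 1.   0.9 -2.1] op 7.6 q [ 0.28 -0.33  2.43  0.27  0.27 -0.34]
```

arm_command(rows="0 0 -1 0 0 0; 0 0 -1.5 0 0 0; 0 0 -1.5 0 0 0")

```text
t: 13.88
tool_pos: [0.4426, 0.2193, 0.1025]
tool_rot: [1.436, 2.123, 0.877]
contact_force: [-0.6, -0.1, -2.8]
opening: 0.0077
```

arm_command(rows="0 0 0 0 0 0; 0 0 0 0 0 0; 0 0 0 0 0 0; 0 0 0 0 0 0", jaw=0.45)

```text
t: 14.38
tool_pos: [0.4428, 0.2193, 0.1028]
tool_rot: [1.436, 2.122, 0.878]
contact_force: [-0.2, -0.1, 0.3]
opening: 0.0386
```

```bash
python3 st.py
```

```text
t 14.38 tcp [442.8 219.3 102.8] z [ 0.657  0.262 -0.707] y [0.656 0.264 0.707] F [-0.2 -0.1  0.3] op 38.6 q [ 0.28 -0.32  2.43  0.28  0.26 -0.34]
```

arm_command(rows="-13 -5 14 0 0 0; -26 -10.5 28 0 0 0; -40 -16 43 0 0 0; -42 -17 60 0 0 0; -42 -17 100 0 0 0; -42 -17 150 -3.5 8.5 0; -30 -17 190 -7 17 0; -10 -30 210 -10 25 0; 0 -60 210 -13.5 34 0; 0 -90 210 -16.7 42 0; 0 -90 210 -16.7 42 0")

```text
t: 15.75
tool_pos: [0.4441, 0.1285, 0.3126]
tool_rot: [-1.762, -2.597, 0.004]
contact_force: [-0.2, 0.0, -0.3]
opening: 0.0385
```

```bash
python3 st.py
```

```text
t 15.75 tcp [444.1 128.5 312.6] z [-0.004 -0.    -1.   ] y [ 0.929  0.369 -0.004] F [-0.2  0.  -0.3] op 38.5 q [ 0.12 -0.36  1.96  0.    1.54 -0.26]
```

arm_command(rows="0 -35 0 0 0 -6; -2 -75 0 0 0 -13; -4 -115 0 0 0 -20; -6 -155 0 0 0 -28; -10 -195 -20 0 0 -36; -13 -226 -50 0 0 -41.7; -13 -226 -62 0 0 -41.7; -13 -226 -62 0 0 -41.7")

```text
t: 16.75
tool_pos: [0.4306, -0.0963, 0.2496]
tool_rot: [-2.568, -1.8, 0.002]
contact_force: [0.1, 0.6, 0.0]
opening: 0.039
```

```bash
python3 - <<'E'
from st import *
o,R=st(); d=grab("wrist","w7.png"); cv2.imwrite("pics/w7b.png",cv2.resize(d["frame"][:,:,::-1],(800,600),interpolation=cv2.INTER_CUBIC))
print("tool at label top px",proj(d,[.4447,-.0604,.094]))
E
```

```text
t 16.75 tcp [430.6 -96.3 249.6] z [-0.004  0.004 -1.   ] y [ 0.94  -0.341 -0.005] F [0.1 0.6 0. ] op 39.0 q [-0.39 -0.37  2.08  0.    1.44 -0.04]
tool at label top px [263.96880619 153.49087223]
```

View pics/w7b.png

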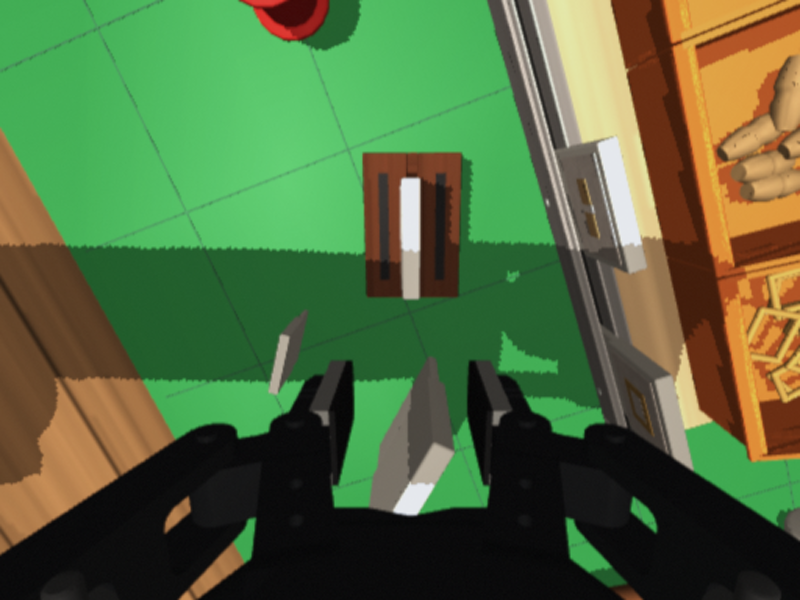

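The label's top edge runs from (411,178) to (412,298) and the stand spans x 364–461. The neighbouring holder in the channel has its top from (607,139) to (637,270), with its printed card facing the robot.

```bash
python3 - <<'E'
from h import *
d=load("w7.png");k=.64
P={}
for n,u,v,z in[("lab1",410.5,178,.094),("lab2",412,298,.094),("s1",364,154,.032),("s2",462,153,.032),("s3",458,296,.032),("s4",367,297,.032),("n1",607,139,.117),("n2",637,270,.117),("lipF",497,12,.057),("lipB",524,0,.057),("lipF_b",608,400,.057)]:
    P[n]=plane(d,u*k,v*k,z)*1e3;print(n,np.round(P[n],1))
a=P["lab2"]-P["lab1"];print("label mid",(P["lab1"]+P["lab2"])/2,np.hypot(*a[:2]),np.degrees(np.arctan2(-a[1],-a[0])))
a=P["n2"]-P["n1"];print("neigh mid",(P["n1"]+P["n2"])/2,np.hypot(*a[:2]),np.degrees(np.arctan2(-a[1],-a[0])))
# white-top mask for the label
f=d["frame"];m=((f.min(2)>120)&(f.max(2).astype(int)-f.min(2)<50)).astype(np.uint8)*255
m[:100]=0;m[200:]=0;m[:,:240]=0;m[:,300:]=0
c=max(cv2.findContours(m,0,2)[0],key=cv2.contourArea);r=cv2.minAreaRect(c);print(r,plane(d,*r[0],.094)*1e3)
# dark slot line in top & wrist1: channel lip lines
E
```

```text
lab1 [453.8 -32.3  94. ]
lab2 [434.4 -88.4  94. ]
s1 [432.1  -9.3  32. ]
s2 [487.8 -28.8  32. ]
s3 [ 457.7 -112.3   32. ]
s4 [401.5 -92.8  32. ]
n1 [537.  -45.6 117. ]
n2 [ 536.7 -105.   117. ]
lipF [522.9  29.7  57. ]
lipB [537.3  30.1  57. ]
lipF_b [ 525.5 -202.3   57. ]
label mid [444.11024957 -60.31565958  94.        ] 59.39130531881745 70.89690972231355
neigh mid [536.84101946 -75.29013426 117.        ] 59.37839000394792 89.72579058243308
((261.9999694824219, 152.0), (75.99998474121094, 11.999998092651367), 90.0) [443.6554269 -58.7983758  94.       ]
```

arm_command(rows="7 18 0 0 0 0; 13.5 36 -10 0 0 0.3; 13.5 36 -40 0 0 0.3; 13.5 36 -75 0 0 0.3; 13.5 36 -105 0 0 0.3; 13.5 36 -125 0 0 0.3; 13.5 36 -129 0 0 0.3; 13.5 36 -129 0 0 0.3")

```text
t: 17.8
tool_pos: [0.4456, -0.06, 0.123]
tool_rot: [-2.564, -1.811, -0.002]
contact_force: [0.7, -0.7, 0.3]
opening: 0.0383
```

arm_command(rows="0 0 0 0 0 0; 0 0 0 0 0 0; 0 0 0 0 0 0; 0 0 0 0 0 0; 0 0 0 0 0 0", jaw=0, squeeze=60)

```text
t: 18.42
tool_pos: [0.445, -0.0594, 0.1246]
tool_rot: [-2.562, -1.809, 0.001]
contact_force: [-7.7, 3.8, 11.8]
opening: 0.0083
```

```bash
python3 st.py
```

```text
t 18.43 tcp [445.  -59.4 124.6] z [-0.004  0.004 -1.   ] y [ 0.942 -0.334 -0.005] F [-7.7  3.8 11.8] op 8.3 q [-0.3  -0.19  2.16  0.    1.18  0.04]
```

arm_command(rows="0 0 5 0 0 0; 0 0 15 0 0 0; 0 0 40 0 0 0; 0 0 70 0 0 0; 0 0 100 0 0 0; 0 0 110 0 0 0; 0 0 110 0 0 0")

```text
t: 19.3
tool_pos: [0.4453, -0.0596, 0.2352]
tool_rot: [-2.563, -1.81, -0.001]
contact_force: [-0.7, -0.3, -0.2]
opening: 0.0085
```

```bash
python3 st.py
```

```text
t 19.3 tcp [445.3 -59.6 235.2] z [-0.002  0.004 -1.   ] y [ 0.942 -0.335 -0.003] F [-0.7 -0.3 -0.2] op 8.5 q [-0.3  -0.34  2.08  0.    1.4   0.04]
```

arm_command(rows="5 20 0 0 0 4; 12 45 0 0 0 8; 25 70 0 0 0 12; 45 90 0 0 0 16; 70 99 0 0 0 19; 88 99.5 0 0 0 19.6; 91.5 99.5 0 0 0 19.6; 91.5 99.5 0 0 0 19.6")

```text
t: 20.3
tool_pos: [0.5361, 0.0398, 0.2339]
tool_rot: [-2.217, -2.218, 0.003]
contact_force: [0.3, 0.6, 0.2]
opening: 0.0083
```

```bash
python3 - <<'E'
from st import *
o,R=st(); d=grab("wrist","w8.png");t=grab("top","top8.png");s=grab("side","side8.png")
o=np.zeros((600,800,3),np.uint8);o[:384,:512]=d["frame"][:,:,::-1]
o[:300,512:]=cv2.resize(t["frame"][90:190,215:311,::-1],(288,300),interpolation=cv2.INTER_CUBIC)
o[300:,512:]=cv2.resize(s["frame"][90:190,170:266,::-1],(288,300),interpolation=cv2.INTER_CUBIC)
# zoom of wrist around channel end
o[384:,:512]=cv2.resize(d["frame"][60:150,120:333,::-1],(512,216),interpolation=cv2.INTER_CUBIC)
cv2.imwrite("pics/w8b.png",o)
E
```

```text
t 20.3 tcp [536.1  39.8 233.9] z [-0.006  0.003 -1.   ] y [ 1.     0.001 -0.006] F [0.3 0.6 0.2] op 8.3 q [-0.07 -0.1   1.88  0.    1.37 -0.07]
```

View pics/w8b.png

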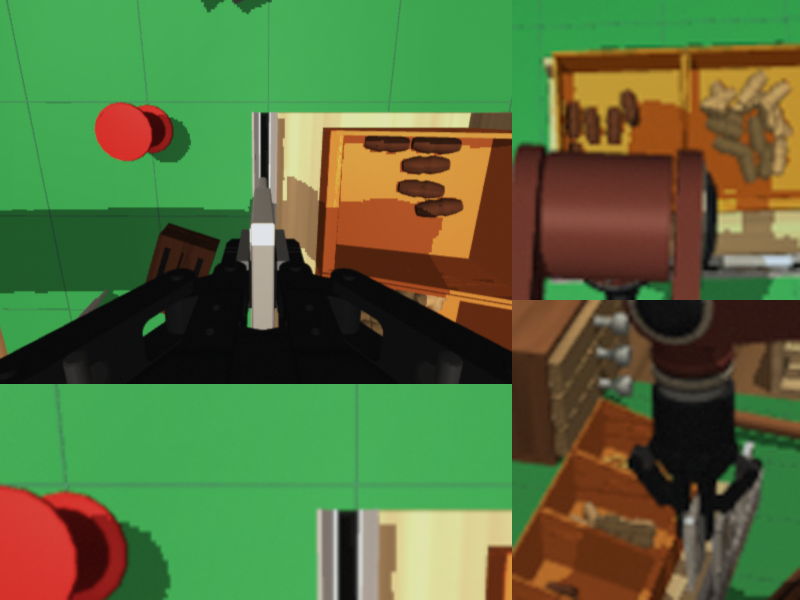

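The wrist view shows the channel end at (265,113) with its slot at u≈260–269, the bin's front corner at (323,128), the held label with its foot corner at (262,180) and top end at (262,224–245), and all five toggles still in the bin.

```bash
python3 - <<'E'
from st import *
d=load("w8.png")
f=d["frame"].astype(int)
for v in(116,122,128,134,145):
    print(v,f[v,246:284].mean(1).astype(int).tolist())
print("col",[f[v,290].tolist() for v in range(108,117)])
print("label rows"); 
for v in(185,200,215,230): print(v,f[v,244:282].mean(1).astype(int).tolist())
print("labcol",f[172:250,262].mean(1).astype(int).tolist())
for n,u,v,z in[("lipFout",251.9,120,.057),("slotF",260.6,120,.052),("slotB",268.9,120,.052),("lipBout",277.2,120,.057),("end57",265,112.5,.057),("endboard",290,112.5,.03),("binFL",323,128,.09),("binBFL",331,133,.09),
 ("foot",262,180,.119),("topfar",262,223,.203),("topnear",262,330,.203)]:
    print(n,np.round(plane(d,u,v,z)*1e3,1))
E
```

```text
116 [111, 111, 111, 110, 112, 135, 184, 176, 124, 115, 116, 119, 150, 204, 128, 37, 12, 13, 13, 15, 23, 29, 72, 159, 198, 164, 160, 158, 157, 156, 159, 164, 191, 192, 190, 189, 188, 189]
122 [111, 110, 110, 111, 113, 136, 184, 177, 124, 115, 115, 119, 150, 204, 128, 35, 14, 14, 13, 16, 24, 30, 82, 176, 199, 166, 161, 158, 158, 158, 158, 145, 121, 116, 114, 112, 111, 113]
128 [110, 110, 111, 110, 113, 135, 185, 177, 125, 116, 116, 120, 149, 203, 126, 36, 13, 13, 13, 13, 17, 30, 90, 186, 200, 166, 160, 159, 158, 159, 160, 146, 120, 115, 113, 112, 110, 114]
134 [111, 111, 110, 110, 113, 128, 170, 176, 125, 117, 117, 120, 150, 203, 127, 34, 12, 13, 13, 12, 16, 30, 89, 186, 200, 165, 160, 159, 158, 158, 158, 139, 119, 115, 112, 111, 111, 114]
145 [111, 111, 111, 112, 113, 128, 172, 180, 137, 119, 117, 120, 150, 204, 130, 36, 13, 14, 14, 13, 15, 30, 89, 182, 189, 163, 160, 159, 159, 161, 159, 139, 118, 113, 113, 112, 131, 180]
col [[69, 175, 88], [70, 176, 88], [68, 174, 87], [80, 175, 90], [148, 180, 107], [204, 207, 143], [221, 223, 159], [222, 224, 160], [223, 225, 160]]
label rows
185 
[... 660 characters left out ...]
8, 228, 227, 213, 160, 71, 53, 54, 53, 53, 53, 54]
labcol [13, 13, 13, 13, 24, 70, 93, 97, 97, 98, 99, 100, 99, 100, 101, 103, 100, 96, 96, 96, 96, 97, 96, 97, 97, 97, 98, 98, 98, 98, 97, 97, 98, 97, 98, 98, 98, 97, 98, 98, 98, 99, 98, 98, 98, 99, 98, 99, 98, 100, 121, 184, 219, 226, 228, 228, 228, 228, 228, 228, 228, 228, 227, 228, 228, 228, 227, 227, 228, 228, 228, 228, 225, 200, 173, 169, 169, 169]
lipFout [526.9 103.1  57. ]
slotF [534.  103.1  52. ]
slotB [541.  103.1  52. ]
lipBout [547.7 103.2  57. ]
end57 [537.7 109.1  57. ]
endboard [560.4 109.4  30. ]
binFL [579.3  98.1  90. ]
binBFL [585.2  94.6  90. ]
foot [535.7  66.1 119. ]
topfar [536.3  68.1 203. ]
topnear [536.3  20.9 203. ]
```

Slot centre x≈537.3 and target y≈39.5 agree between the lip edges, the shelf end and the neighbouring holder. I correct by +0.7 and +0.8 mm, straighten the tilt and lower to just inside the mouth.

arm_command(rows="0.7 0.8 0 -0.2 -0.3 0; 0.7 0.8 -15 -0.2 -0.3 0; 0.7 0.8 -35 -0.2 -0.3 0; 0.7 0.8 -50 -0.2 -0.3 0; 0.7 0.8 -58 -0.2 -0.3 0; 0.7 0.8 -58 -0.2 -0.3 0; 0.7 0.8 -58 -0.2 -0.3 0", squeeze=100)

```text
t: 21.32
tool_pos: [0.5372, 0.0405, 0.1774]
tool_rot: [2.219, 2.22, 0.002]
contact_force: [0.1, -1.0, 0.0]
opening: 0.008
```

```bash
python3 st.py
```

```text
t 21.32 tcp [537.2  40.5 177.4] z [ 0.002 -0.001 -1.   ] y [1.    0.001 0.002] F [ 0.1 -1.   0. ] op 8.0 q [-0.06 -0.04  1.93 -0.    1.25 -0.06]
```

arm_command(rows="-0.3 0 -4 0 0.1 0; -0.3 0 -9 0 0.1 0; -0.3 0 -14 0 0.1 0; -0.3 0 -19 0 0.1 0; -0.3 0 -23 0 0.1 0; -0.3 0 -23 0 0.1 0")

```text
t: 22.08
tool_pos: [0.5366, 0.0405, 0.1538]
tool_rot: [2.221, 2.222, -0.001]
contact_force: [1.5, -0.2, -0.8]
opening: 0.008
```

```bash
python3 st.py
```

```text
t 22.07 tcp [536.6  40.5 153.8] z [-0.    -0.001 -1.   ] y [ 1.     0.001 -0.   ] F [ 1.5 -0.2 -0.8] op 8.0 q [-0.06 -0.01  1.94 -0.    1.21 -0.06]
```

arm_command(rows="0.2 0 -2 0 0 0; 0.2 0 -4 0 0 0; 0.2 0 -5.5 0 0 0; 0.2 0 -6.5 0 0 0; 0.2 0 -6.5 0 0 0")

```text
t: 22.7
tool_pos: [0.537, 0.0405, 0.1477]
tool_rot: [2.22, 2.222, -0.001]
contact_force: [-0.7, -0.3, 1.8]
opening: 0.0076
```

```bash
python3 st.py
```

```text
t 22.7 tcp [537.   40.5 147.7] z [-0.    -0.001 -1.   ] y [ 1.     0.001 -0.   ] F [-0.7 -0.3  1.8] op 7.6 q [-0.06 -0.    1.94 -0.    1.2  -0.06]
```

arm_command(rows="0 0 -1.5 0 0 0; 0 0 -3 0 0 0; 0 0 -4 0 0 0; 0 0 -4 0 0 0; 0 0 -4 0 0 0")

```text
t: 23.32
tool_pos: [0.5375, 0.0405, 0.1476]
tool_rot: [-2.22, -2.222, 0.003]
contact_force: [-10.3, -1.4, 21.4]
opening: 0.0078
```

```bash
python3 st.py
```

```text
t 23.32 tcp [537.5  40.5 147.6] z [-0.001 -0.001 -1.   ] y [ 1.     0.001 -0.001] F [-10.3  -1.4  21.4] op 7.8 q [-0.06  0.    1.94 -0.    1.2  -0.06]
```

arm_command(rows="-0.8 0 -4.5 0 0 0; -1.2 0 -5 0 0 0; -1.2 0 -5 0 0 0; -1.2 0 -5 0 0 0")

```text
t: 23.82
tool_pos: [0.5375, 0.0405, 0.1476]
tool_rot: [2.22, 2.222, -0.002]
contact_force: [-11.5, 0.4, 25.4]
opening: 0.0079
```

```bash
python3 - <<'E'
from st import *
o,R=st(); d=grab("wrist","w9.png");f=d["frame"].astype(int)
print("top col",f[210:345,262].mean(1).astype(int).tolist())
for n,v in(("far",223),("near",330)): print(n,plane(d,262,v,.117)*1e3)
print("row230",f[230,244:282].mean(1).astype(int).tolist())
print("endcol290",f[60:130,290].mean(1).astype(int).tolist()[::2],"expected shelf end px",proj(d,[.56,.109,.03]),"top-far px if home",proj(d,[.5368,.0695,.117]))
E
```

```text
t 23.82 tcp [537.5  40.5 147.6] z [-0.001 -0.001 -1.   ] y [ 1.     0.001 -0.001] F [-11.5   0.4  25.4] op 7.9 q [-0.06  0.    1.94 -0.    1.2  -0.06]
top col [94, 94, 94, 94, 94, 93, 94, 95, 94, 94, 94, 96, 113, 174, 212, 221, 223, 222, 223, 223, 223, 222, 223, 223, 223, 222, 222, 222, 223, 222, 223, 223, 223, 223, 223, 222, 221, 194, 167, 163, 164, 163, 163, 162, 163, 163, 163, 163, 163, 162, 162, 162, 162, 161, 162, 162, 161, 162, 161, 161, 161, 162, 162, 162, 162, 161, 162, 161, 161, 160, 160, 160, 161, 161, 161, 161, 161, 161, 160, 161, 160, 160, 159, 160, 159, 160, 160, 160, 159, 160, 160, 159, 160, 159, 158, 159, 159, 158, 159, 159, 159, 158, 160, 159, 159, 158, 158, 158, 157, 157, 158, 157, 157, 158, 157, 157, 159, 157, 152, 106, 37, 12, 10, 5, 6, 6, 8, 9, 7, 9, 9, 6, 8, 9, 6]
far [537.82631222  68.84200479 117.        ]
near [537.91302842  21.64529412 117.        ]
row230 [49, 50, 49, 49, 54, 110, 199, 185, 217, 223, 222, 223, 223, 222, 223, 223, 223, 222, 223, 223, 223, 223, 223, 223, 223, 222, 223, 222, 221, 212, 174, 72, 49, 50, 50, 50, 51, 51]
endcol290 [101, 101, 100, 101, 101, 102, 102, 102, 102, 103, 101, 103, 102, 102, 103, 103, 101, 102, 99, 102, 102, 102, 103, 102, 101, 104, 159, 183, 184, 181, 132, 129, 130, 129, 129] expected shelf end px [298.08827294 112.16271914] top-far px if home [259.23019326 221.32551268]
```

```bash
python3 - <<'E'
from st import *
t=grab("top","top9.png");a=load("top0.png")
for n,d in(("before",a),("now",t)):
    f=d["frame"].astype(int)[145:215,145:200];m=((f[...,1]-f[...,0]<25)&(f.max(2)>40)).astype(np.uint8)*255
    c=max(cv2.findContours(m,0,2)[0],key=cv2.contourArea);print(n,cv2.minAreaRect(c),cv2.contourArea(c))
o,R=st()
E
```

```text
before ((30.498363494873047, 39.28196334838867), (58.863101959228516, 31.49290657043457), 66.37062072753906) 1500.5
now ((29.69827651977539, 37.62931442260742), (58.6939811706543, 31.5135440826416), 66.80140686035156) 1483.5
t 23.93 tcp [537.5  40.5 147.6] z [-0.001 -0.001 -1.   ] y [ 1.     0.001 -0.001] F [-11.4  -0.   24.3] op 7.8 q [-0.06  0.    1.94 -0.    1.2  -0.06]
```

The tray's outline is the same as at the start, so it is lying flat. The label is rigidly seated under about 24 N, so I hand in.

```bash
python3 -c "
from h import *
print(workorder.finish_job())"
```

```text
the job is handed in; nothing more can be done
None
```

The tray of toggles is emptied into the empty bin and stands back on the bench. The label holder is in the channel in front of that bin, still gripped and pressed down. I handed the job in at about 24 s of the 70 s allowed.

- **Toggles and tray:** All five toggles were counted in the left bin, in the top view after pouring and again in the wrist view before fitting the label. The tray went back to its old spot, and its outline in the top camera matches the one before the job, so I take it as flat.
- **Label height:** The holder stopped solid at a tool height of 147.6 mm, the height I worked out for fully home. It did not move as the push rose from 21 to 25 N, and it was held at about 24 N at hand-in, with the grip set to 100 N.
- **Label position:** Its centre measured about y = 39 mm, against a target of 39 to 40 mm from the shelf end and the neighbouring holder. Its card faces out to the front.

**Checks that were less clean:**
- A steady sideways force of about 11 N along x remained while pressing, and shifting the target by 1.2 mm did not relieve it. The label probably rests against the rear lip, about 0.7 mm off the slot's centre.
- My estimates of the bin's middle differed by 2 to 3 mm between views.
- My 12 picture views were used up before the label was pushed home. The final seating was therefore checked from forces, tool position and pixel readings, not by eye.

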